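# Set the torque dial and hold the recessed store button

## Robot

A 7-joint arm with a two-finger parallel gripper is mounted at the origin on the work surface. World frame = base frame: x ahead of the robot, y to its left, z up, the work surface at z = 0. Lengths are in m, angles in rad, forces in N, time in s.
With the tool pointing down it reaches from about 0.35 to 0.9 m from the base axis. Payload 7.2 kg.
Tool frame: the origin (TCP) lies midway between the tips of the shut fingers; the grasp point (between the pads) lies 19 mm behind it; z points along the fingers, y is the line along which they close (so a half turn about z gives the same grasp; the last joint's range is limited). The gripper opens to 88 mm and grips with 3 to 60 N. Pads are 20 mm wide; open, the fingers measure 115 mm over their backs; the gripper's body (75 mm by 178 mm) begins 61 mm behind the grasp point.
Start: joints at [1.108, 0.411, -0.013, 1.596, 0.006, 1.134, -0.082], TCP at [0.24, -0.577, 0.223] pointing down, gripper open.
Joint ranges: [-2.95, 2.95], [-0.29, 1.99], [-1.47, 1.44], [0.14, 2.54], [-1.03, 4.17], [0.13, 1.85], [-2.86, 2.86]. Speed limits (rad/s): [2.39, 2.39, 3.01, 3.01, 3.14, 3.14, 3.14].

## Interface

Orientations are given as a unit quaternion [w, x, y, z].
In Python, from bench import * gives the robot as it stands.
- The arm moves only by the shell command python3 -m inch 'ROWS' [FORCE]. ROWS is JSON, a list of rows, each a list of 7 numbers: the shift along the tool's x, y, z in m, then the turn, a rotation vector about the tool's x, y, z in rad, then the closure, from 0 (fully open) to 1 (shut). In form: [[x, y, z, wx, wy, wz, hand], ...]. A call has 1 to 8 rows; each row shifts and turns the commanded pose from where the row before left it, along the tool's axes as they then stand; what a row does not reach is not made up. A row lasts 1/8 s, in which the tool goes at most 62.5 mm and 10.7 degrees, less where a joint would pass 70% of its speed; a pose out of reach is approached as far as the arm can. A call is refused whole if a number of a shift passes 0.0625 or a number of a turn 0.188, either way. A call with a gripper value outside its range is refused whole. The fingers move at their own pace and stop on an object; FORCE is the grip in N (left out, the last holds). Time passes only in rows, so rows that do not move let the fingers close. It gives the time, the measured TCP pose, the force, the opening and the grip force at its end, in the units of the state.
- get_state(): the state, without advancing time (a new reading comes with each control period).
- capture(name): name is "side" or "top"; returns a dict with "pixels" (384x512x3 uint8, red, green, blue), "depth" (384x512 float32, m along the optical axis (not along the pixel's ray), 0 where there is no reading), "fov_y" (degrees; the focal length in pixels is half the picture's height over the tangent of half this angle, whatever the lens; pixels are square), "cx", "cy" (the principal point, pixels), "k1" (the pictures are not rectified: a ray, as slopes to the right and down, at radius r is drawn at 1 + k1 r^2 times it, then the intrinsics apply), "extrinsics" (4x4, takes a point from world to camera coordinates). Camera axes: x right, y down, z forward; pixel columns grow to the right and rows downward; lengths in m; the calibration is good to about 2 mm. A picture is of the moment at which its call begins.
- job_done(): hands the job in; it is judged then, once.
The state is a dict: "clock": time; "joint_pos": joint angles; "joint_vel": joint speeds; "joint_torque": joint torques, N m; "tcp_pos": TCP position; "tcp_rot": TCP orientation; "wrist_force": force on the tool from outside, world axes, zero at the start; "wrist_torque": the same for the moment, N m; "grip_width": finger opening in m; "grip_force": force on a finger pad.
Only numpy, scipy, OpenCV 4.12 (cv2) and the standard library are available. Lean on these libraries where they do the work, as an engineer would, in place of code of your own. Each camera call takes 0.05 s, during which the arm holds its last target. There are 200 camera calls.

## Task

On the screwdriver controller, turn the torque dial to mark 7 (its eleven marks run clockwise from 0 to 10; 0, 5 and 10 are the long ones) and let go of it. Then store the setting: take the thin pin punch (the slim six-sided one) out of the tool rack, put its pin down through the round hole in the controller's panel and press the recessed button fully in, firmly but without forcing it. Finish with the punch still in the gripper and the button held down; leave the dial on 7 and all the other tools and things where they are.

Things in the scene. Friction and masses are not known exactly. Their poses are not given: they have to be found in the camera images.
- console: Screwdriver controller, fixed to the bench: grey sheet-metal desk console with dark end cheeks, 190 mm deep (x), 232 mm wide (y), with a dark panel on top that slopes up from 45 mm at the front edge (robot's side) to 83 mm at the rear. Origin at the centre of its underside; x points from the low front to the high rear edge, y to its left, z up.
- panel: The controller's sloping panel (fixed to it), 180 mm (x) by 220 mm (y). Origin at the centre of its outer face; z out of the face (12 degrees off vertical, leaning to the front), x up the slope to the rear, y to the left. The dial is at x -18, y 52 mm (left half), the store button's hole at x -18, y -60 mm (right half).
- dial_axis (a point): Where the torque dial's axis meets the panel's face; axes as the panel's, z along the dial's axis. The dial is a round black fluted knob, to be gripped 36 to 39 mm wide from 5 to 30 mm above the panel, on a skirt 50 mm across and 4.5 mm high. A white line on its top, flank and skirt is the pointer.
- mark_7 (a point): Inner end of mark 7 of the dial's scale, 29 mm from the dial's axis, 54 degrees clockwise of the panel's +x. Eleven white marks round the dial, 27 degrees apart, run clockwise seen from above from 0 (front left) over 5 (straight up the slope) to 10 (front right); 0, 5 and 10 are 12 mm long, the others 7 mm.
- torque_dial (a joint): Angle of the dial, rad: 0 with the pointer on mark 0, growing clockwise seen from above, 0.4712 per mark, 4.712 at mark 10 (stops at both ends); mark 7 is 3.299. It turns with light even friction (0.04 N m) and stays where it is left. It starts between marks 3.5 and 5.8.
- dial_pointer (a point): Outer end of the dial's white pointer line, on the skirt's edge, 25 mm from the dial's axis; it turns with the dial.
- hole_mouth (a point): Centre of the mouth of the store button's hole; axes as the panel's, z along the hole. The mouth is the rim of a bright metal bushing, 24 mm across and 4 mm above the panel, countersunk from 15 mm at the rim to a straight bore of 9 mm at the panel's face. The unpressed button's face lies 16 mm below this point and is wider than the bore.
- store_button (a joint): Travel of the recessed store button, m: 0 released, growing as it is pressed straight into the panel, 0.005 fully in (hard stop). A spring pushes it back: 1.5 N at the start, 4 N fully in.
- button_face (a point): Centre of the store button's face, a 12 mm grey cap under the hole, seen only through the bore; moves with it. Axes as the panel's.
- tool_rack: Sheet-steel tool rack fixed to the bench, 70 mm (x) by 298 mm (y) over its feet: two plates with four 9 mm holes in a row along y, 60 mm apart (y = -90, -30, 30, 90 mm). Origin at the centre of its underside; the upper plate's top is 65 mm above the bench. Four tools stand in it upright, shank down, in an order that changes.
- pin_punch: Thin pin punch: six-sided dark steel body 14 mm across flats, 78 mm long, untapered, and a straight pin 4 mm thick and 44 mm long below it; about 0.1 kg. Origin at the shoulder where they meet; z up along the body (0 to 78 mm). The shoulder rests on the rack's upper plate. Two flats face this frame's +x and -x, which starts within 9 degrees of the rack's x.
- pin_tip (a point): Free end of the punch's pin, 44 mm below the shoulder on its axis; axes as pin_punch.
- screwdriver: Bystander in the rack: screwdriver with a fat round black handle, 28 mm across and 84 mm high, and a 7 mm shank.
- drift: Bystander in the rack: round bright steel drift, body 20 mm across and 66 mm high, 8 mm shank.
- chisel: Bystander in the rack: chisel with a pear-shaped wooden handle, 30 mm across and 88 mm high, 8 mm blade.
- grease_tub: Bystander: white lidded tub, 56 mm across and 48 mm high, on the bench between controller and rack.
- wrench: Bystander: wrench 170 mm long and 20 mm high lying on the bench between controller and rack.
- power_driver: Bystander: dark in-line power screwdriver, 38 mm thick and 210 mm long, lying behind the controller or the rack.
- clamp_collar: Bystander: green split clamp ring, 104 mm across and 34 mm high, lying flat behind the controller or the rack.
Not all that is in view belongs to the job. Leave any yellow look-alike of the pin_punch alone.

How it is judged:
On the way, in this order (a step that is already met when the one before it is completed fails the run):
1. the dial stands on mark 7 and the fingers have let go of it (value of joint torque_dial between 3.1807 and 3.4167 rad and contact force between the fingers and console below 0.2 N), for 0.2 s.
2. the pin punch is held by the fingers, its tip lifted clear above the rack (contact force between the fingers and pin_punch above 2 N and z of pin_tip in the frame of tool_rack above 0.07 m), for 0.1 s.
3. the pin, put through the hole, presses the store button in (value of joint store_button above 0.0035 m and contact force between pin_punch and store_button above 0.8 N), for 0.3 s.
At the end, for the whole second after the job is handed in: The program ends holding: the fingers still grip the pin punch (over 2 N), its pin is through the hole and keeps the store button pressed in at least 3.5 mm of its 5 mm (pushing it with at least 0.8 N), the punch is still, and the dial stands within a quarter of a mark spacing (0.118 rad) of mark 7 (all of step 3 and value of joint torque_dial between 3.1807 and 3.4167 rad and contact force between the fingers and pin_punch above 2 N and horizontal distance between pin_tip and hole_mouth below 0.012 m and linear speed of pin_punch below 0.02 m/s); the arm keeps its last pose, push and grip.
It fails at once if another tool or thing was moved more than 30 mm (distance of any of screwdriver, drift, chisel, grease_tub, wrench, power_driver, clamp_collar from where it was at the start of the episode above 0.03 m).
It fails at once if the controller was pushed with the punch harder than 40 N (contact force between pin_punch and console above 40 N).
It also fails if it takes over 72 s, if anything falls off the work surface, if the arm or the gripper's body presses on something with over 40 N, if the wrist force passes 120 N, or if a joint passes its speed limit or range.

## Working session

There is one attempt and no reset: what is moved stays moved. The work goes in short steps, Python scripts to look and compute and a shell command to move; the robot and the scene stay as the last step left them, time stands still between calls to the robot, and variables do not carry over. Pictures are saved under pics/ and viewed, at most 10 in all, crops included, and the job is handed in when it is done.

```bash
mkdir -p pics; ls
cat > h.py <<'E'
from bench import *
import numpy as np, cv2
from scipy.spatial.transform import Rotation as R
def cam(n):
    c=capture(n); f=192/np.tan(np.radians(c["fov_y"])/2)
    c["K"]=np.array([[f,0,c["cx"]],[0,f,c["cy"]],[0,0,1]]); c["D"]=np.array([c["k1"],0,0,0.])
    return c
def rays(c,uv):
    return cv2.undistortPoints(np.array(uv,float).reshape(-1,1,2),c["K"],c["D"]).reshape(-1,2)
def toworld(c,P):
    E=c["extrinsics"]; return (np.asarray(P)-E[:3,3])@E[:3,:3]
def cloud(c):
    v,u=np.mgrid[:384,:512]; uv=np.stack([u,v],-1).reshape(-1,2)
    d=c["depth"].reshape(-1); r=rays(c,uv)
    return toworld(c,np.c_[r*d[:,None],d]).reshape(384,512,3)
def onplane(c,uv,p0,n):
    r=rays(c,uv); E=c["extrinsics"]; o=-E[:3,:3].T@E[:3,3]
    d=np.c_[r,np.ones(len(r))]@E[:3,:3]
    s=((np.asarray(p0)-o)@n)/(d@n); return o+d*s[:,None]
def proj(c,P):
    E=c["extrinsics"]; p=np.atleast_2d(P)@E[:3,:3].T+E[:3,3]
    return cv2.projectPoints(p.reshape(-1,1,3),np.zeros(3),np.zeros(3),c["K"],c["D"])[0].reshape(-1,2)
def save(c,n,box=None,s=1):
    im=c["pixels"][...,::-1]
    if box: im=im[box[1]:box[3],box[0]:box[2]]
    cv2.imwrite("pics/"+n,cv2.resize(im,None,fx=s,fy=s,interpolation=cv2.INTER_CUBIC))
E
python3 - <<'E'
from h import *
import pickle
for n in("top","side"):
    c=cam(n); save(c,n+"0.png",None,1.5); pickle.dump(c,open(n+"0.pkl","wb"))
    print(n,c["fov_y"],c["k1"],c["extrinsics"].round(3).tolist())
print(get_state())
E
```

```text
pics
top 57.871311268871075 -0.1049001697482258 [[0.002, -1.0, 0.003, 0.007], [-0.98, -0.003, -0.198, 0.592], [0.198, -0.003, -0.98, 0.727], [0.0, 0.0, 0.0, 1.0]]
side 56.82251758366859 -0.029638032055671656 [[0.979, -0.201, -0.015, -0.592], [-0.127, -0.556, -0.822, 0.128], [0.157, 0.807, -0.57, 0.675], [0.0, 0.0, 0.0, 1.0]]
{'clock': 0.1, 'joint_pos': array([ 1.10780686,  0.41181174, -0.0127169 ,  1.59697679,  0.00561517,
        1.13429653, -0.08220291]), 'joint_vel': array([ 4.27328086e-04, -1.84880940e-03, -2.37474987e-04, -3.20772994e-03,
       -5.09532701e-05,  1.25447048e-03, -1.16450453e-03]), 'joint_torque': array([ 3.66068511e-03, -5.89098465e+01,  6.44573383e-01, -2.91708666e+01,
       -5.36846998e-02,  1.45204642e-02,  8.00250336e-05]), 'tcp_pos': array([ 0.24016617, -0.57650923,  0.22189151]), 'tcp_rot': array([-7.00724406e-04,  9.80577412e-01,  1.96131100e-01, -1.98668054e-04]), 'wrist_force': array([-0.36268539, -0.07217115,  0.59486253]), 'wrist_torque': array([ 0.01042573, -0.0220411 , -0.01344978]), 'grip_force': 0.0, 'grip_width': 0.08770324051952434}
```

View pics/top0.png

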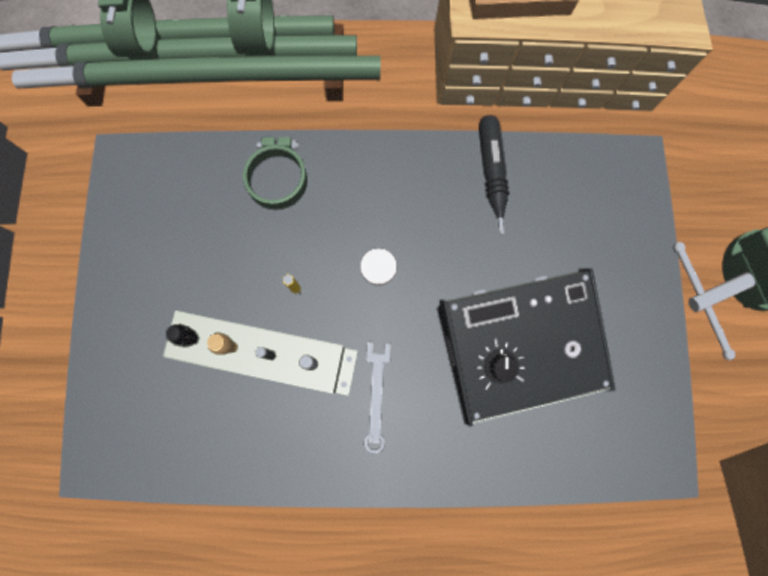

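View pics/side0.png

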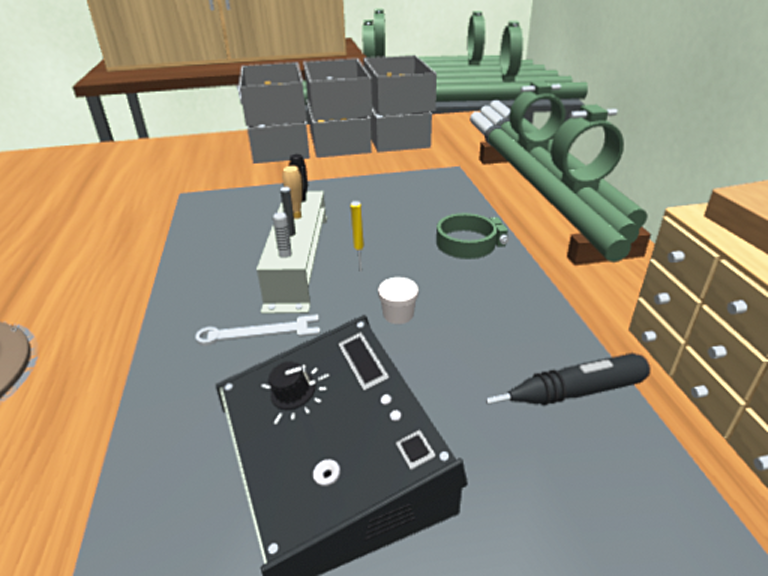

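The top view shows the console at right, yawed, with the dial at about (503,367), its pointer near straight up, and the bushing at (573,349). In the rack, left to right, are the black screwdriver, the wooden chisel, the dark punch (264,352) and the bright drift (307,362). The side view confirms this, and shows the yellow look-alike standing behind the rack.

```bash
python3 - <<'E'
from h import *
import pickle
for n in("top","side"):
    c=pickle.load(open(n+"0.pkl","rb")); W=cloud(c); g=c["pixels"].astype(int).sum(2)/3
    ok=c["depth"]>0
    # console panel plane
    x0,x1,y0,y1=(302,405,185,275) if n=="top" else (150,300,215,375)
    m=np.zeros_like(ok);m[y0:y1,x0:x1]=1
    m&=ok&(g<60)&(W[...,2]>.04)&(W[...,2]<.09)
    P=W[m]
    for _ in range(6):
        q=P.mean(0); nn=np.linalg.svd(P-q,full_matrices=False)[2][2]; nn*=np.sign(nn[2])
        r=(P-q)@nn; P=P[abs(r)<max(.0015,1.5*r.std())]
    print(n,"plane",q.round(4),nn.round(4),"tilt",np.degrees(np.arccos(nn[2])),"up-slope yaw",np.degrees(np.arctan2(-nn[1],-nn[0])),len(P))
    # bushing blob
    b=np.zeros_like(ok,np.uint8); bx=(370,394,222,244) if n=="top" else (200,236,300,330)
    b[bx[2]:bx[3],bx[0]:bx[1]]=(g>120)[bx[2]:bx[3],bx[0]:bx[1]]
    cn=max(cv2.findContours(b,0,2)[0],key=cv2.contourArea); el=cv2.fitEllipse(cn)
    hm=onplane(c,[el[0]],q+.004*nn,nn)[0]; print("bush px",el,"hole",hm.round(4))
    # rack plate top
    m=ok&(W[...,2]>.055)&(W[...,2]<.075)&(W[...,1]>.02)&(g>100)
    p=W[m]; print("rack n",m.sum(),np.median(p[:,2]),cv2.minAreaRect(p[:,:2].astype(np.float32)*1000))
    for lo,hi in((.075,.2),):
        m=ok&(W[...,2]>.085)&(W[...,2]<.2)&(W[...,1]>.0)&(W[...,0]<.56)
        k,l,s,ce=cv2.connectedComponentsWithStats(m.astype(np.uint8))
        for i in range(1,k):
            if s[i,4]>8:
                p=W[l==i]; t=p[p[:,2]>p[:,2].max()-.008]
                print("tool",ce[i].round(1),"n",s[i,4],"ztop",p[:,2].max().round(4),"top c",t.mean(0).round(4),"ptp",np.ptp(t[:,:2],axis=0).round(3),c["pixels"][l==i].mean(0).round())
    box=(295,170,415,290) if n=="top" else (140,205,315,380)
    im=cv2.resize(c["pixels"][box[1]:box[3],box[0]:box[2],::-1],(560,560),interpolation=cv2.INTER_CUBIC)
    cv2.imwrite(f"pics/con_{n}.png",im)
E
python3 -c "
import cv2,numpy as np
cv2.imwrite('pics/con.png',np.hstack([cv2.resize(cv2.imread('pics/con_%s.png'%n),(400,400)) for n in('top','side')]))"
```

```text
top plane [ 0.5074 -0.1812  0.0722] [-0.1885 -0.0402  0.9812] tilt 11.114174043947145 up-slope yaw 12.026952928501167 205
bush px ((381.51983642578125, 232.35719299316406), (10.2703218460083, 10.994551658630371), 4.226409912109375) hole [ 0.4864 -0.2848  0.068 ]
rack n 3450 0.06521287143047445 ((774.699951171875, 332.9951171875), (872.2264404296875, 375.8223571777344), 41.443729400634766)
tool [120.3 223.4] n 259 ztop 0.1512 top c [0.5002 0.2759 0.1481] ptp [0.022 0.023] [53. 53. 53.]
tool [146.6 228.9] n 224 ztop 0.1548 top c [0.4888 0.2171 0.151 ] ptp [0.024 0.022] [172. 148. 112.]
tool [175.6 235. ] n 86 ztop 0.1457 top c [0.4775 0.1592 0.1429] ptp [0.014 0.016] [128. 132. 134.]
tool [204.8 241.1] n 103 ztop 0.1342 top c [0.4661 0.1001 0.1303] ptp [0.018 0.018] [156. 160. 164.]
side plane [ 0.5126 -0.25    0.0642] [-0.1265 -0.1103  0.9858] tilt 9.658928818556385 up-slope yaw 41.0816514280419 891
bush px ((217.14202880859375, 314.36785888671875), (15.8031644821167, 18.792953491210938), 52.72608947753906) hole [ 0.4873 -0.286   0.061 ]
rack n 3192 0.06436250007136513 ((556.7062377929688, 1233.1051025390625), (2685.913818359375, 2390.263671875), 0.02002076432108879)
tool [100.5  15.2] n 3865 ztop 0.2 top c [-8.0000e-04  1.9052e+00  1.9590e-01] ptp [1.286 0.707] [174. 162. 128.]
tool [181.1  62.4] n 1597 ztop 0.1865 top c [0.4728 0.6892 0.1819] ptp [0.133 0.21 ] [96. 98. 97.]
tool [205.8  61.2] n 135 ztop 0.1865 top c [0.5548 0.6762 0.1833] ptp [0.005 0.187] [95. 98. 96.]
tool [193.1 131.3] n 764 ztop 0.1527 top c [0.4945 0.2343 0.1484] ptp [0.032 0.082] [117. 108.  92.]
```

View pics/con.png

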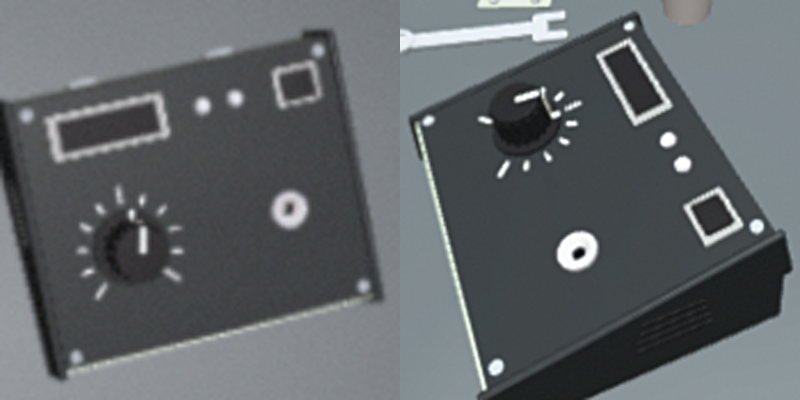

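The crop shows the dial's pointer just right of mark 5, at about 5.5, with its marks clearly visible. The bushing is round in both views. I'll fit the console pose to the marks and the hole in both cameras.

```bash
cat >> h.py <<'E'
def panel(p):  # x,y,z of panel centre, yaw -> R,t
    return R.from_euler("ZY",[p[3],-np.radians(12)]).as_matrix(), np.array(p[:3])
def marks():
    a=np.radians(135-27*np.arange(11)); r=np.where(np.arange(11)%5==0,.035,.0325)
    return np.c_[-.018+r*np.cos(a), .052+r*np.sin(a), 0*a]
E
cat > fit.py <<'E'
from h import *
import pickle
from scipy.optimize import least_squares
D={}
p0=np.array([.52,-.24,.064,np.radians(13)])
# init from hole
hole=np.array([-.018,-.06,.004])
Rm,t=panel(p0); p0[:2]+=(np.array([.4868,-.2854,.064])-(Rm@hole+t))[:2]
obs={}
for n in("top","side"):
    c=pickle.load(open(n+"0.pkl","rb")); g=c["pixels"].astype(np.float32).mean(2)
    Rm,t=panel(p0); pr=proj(c,np.r_[marks(),[hole]]@Rm.T+t)
    h=g-cv2.erode(cv2.medianBlur(g.astype(np.uint8),9),None).astype(np.float32)
    o=[]
    b=(g>100).astype(np.uint8); k,l,s,_=cv2.connectedComponentsWithStats(b)
    for j,q in enumerate(pr):
        best=None
        for i in range(1,k):
            if 3<=s[i,4]<250:
                v,u=np.where(l==i); w=g[v,u]-60; ce=np.array([(u*w).sum(),(v*w).sum()])/w.sum()
                d=np.linalg.norm(ce-q)
                if d<5 and (best is None or d<best[0]): best=(d,ce)
        if best: o.append((j,best[1]))
    obs[n]=(c,o); print(n,[(j,e.round(1).tolist(),(e-pr[j]).round(1).tolist()) for j,e in o])
M=np.r_[marks(),[hole]]
def res(p,names):
    Rm,t=panel(p); r=[]
    for n in names:
        c,o=obs[n]; pr=proj(c,M[[j for j,_ in o]]@Rm.T+t); w=np.array([4 if j==11 else 1 for j,_ in o])
        r.append(((pr-np.array([e for _,e in o]))*w[:,None]).ravel())
    r=np.concatenate(r); return np.r_[r,(p[2]-.064)/.0005]
for names in(["top"],["side"],["top","side"]):
    s=least_squares(lambda p:res(p,names),p0,loss="soft_l1",x_scale=[.01,.01,.01,.05])
    Rm,t=panel(s.x); print(names,s.x.round(4),np.degrees(s.x[3]).round(2),"cost",s.cost.round(1),"hole",(Rm@hole+t).round(4),"dial",(Rm@[-.018,.052,0]+t).round(4))
pickle.dump(s.x,open("panel.pkl","wb"))
# pointer: bright pixels on dial top
Rm,t=panel(s.x); n_=Rm[:,2]; dc=Rm@[-.018,.052,.031]+t
for n in obs:
    c=obs[n][0]; W=np.stack(np.meshgrid(np.arange(512),np.arange(384)),-1).reshape(-1,2)
    P=(onplane(c,W,dc,n_)-t)@Rm-[-.018,.052,.031]
    m=(np.hypot(P[:,0],P[:,1])<.0165); gv=c["pixels"].mean(2).reshape(-1)
    mm=m&(gv>110); q=P[mm]; 
    w=gv[mm]-90; ce=(q[:,:2]*w[:,None]).sum(0)/w.sum()
    vv=np.linalg.svd((q[:,:2]-ce)*w[:,None]**.5)[2][0]; vv*=np.sign(vv@ce)
    print(n,len(q),"ce",ce.round(4),"dir cw deg from +x: line",np.degrees(np.arctan2(-vv[1],vv[0])).round(1),"centroid",np.degrees(np.arctan2(-ce[1],ce[0])).round(1))
E
python3 fit.py
```

```text
top [(0, [324.7, 257.0], [0.2, -0.2]), (1, [321.0, 251.2], [0.5, -0.3]), (2, [319.3, 244.7], [0.7, -0.3]), (3, [320.4, 237.9], [0.6, -0.3]), (4, [324.5, 232.2], [0.6, -0.4]), (5, [330.3, 228.1], [0.6, -0.3]), (6, [337.1, 229.5], [0.5, -0.1]), (7, [343.0, 232.6], [0.5, -0.1]), (8, [346.8, 238.0], [0.6, -0.2]), (9, [347.7, 244.8], [0.6, -0.2]), (10, [346.2, 251.9], [0.4, -0.1]), (11, [381.5, 232.4], [0.3, 0.1])]
side [(0, [176.7, 257.1], [0.2, 0.2]), (3, [199.4, 248.3], [-1.3, 3.8]), (4, [209.1, 246.8], [0.9, 0.5]), (5, [215.3, 250.8], [0.9, 0.4]), (6, [214.6, 258.6], [0.7, 0.6]), (7, [211.3, 266.3], [0.8, 0.6]), (8, [204.2, 273.1], [0.8, 0.7]), (9, [194.8, 277.0], [0.6, 0.6]), (10, [184.8, 278.6], [0.5, 0.6]), (11, [217.0, 314.2], [0.5, 1.5])]
['top'] [ 0.4914 -0.2238  0.064   0.2209] 12.66 cost 0.3 hole [ 0.4865 -0.2864  0.0641] dial [ 0.4628 -0.1769  0.0602]
['side'] [ 0.4919 -0.2253  0.0641  0.223 ] 12.78 cost 4.5 hole [ 0.4872 -0.2879  0.0642] dial [ 0.4632 -0.1785  0.0603]
['top', 'side'] [ 0.4918 -0.2243  0.0634  0.2232] 12.79 cost 6.5 hole [ 0.4871 -0.2869  0.0636] dial [ 0.4631 -0.1775  0.0596]
top 14 ce [ 0.0085 -0.0013] dir cw deg from +x: line 11.8 centroid 8.4
side 29 ce [ 0.0087 -0.002 ] dir cw deg from +x: line 12.5 centroid 12.6
```

```bash
cat >> h.py <<'E'
def cur():
    s=get_state(); return np.array(s["tcp_pos"]),R.from_quat(np.roll(s["tcp_rot"],-1))
def rot(zdir,xyaw):  # tool z along zdir, tool x heading near xyaw (deg)
    z=np.array(zdir,float); z/=np.linalg.norm(z); a=np.radians(xyaw); x=np.array([np.cos(a),np.sin(a),0]); x-=z*(x@z); x/=np.linalg.norm(x)
    return R.from_matrix(np.c_[x,np.cross(z,x),z])
def plan(pts,Rt):  # turn first, then shifts in the turned tool axes
    p,r=cur(); d=(r.inv()*Rt).as_rotvec(); print("turn",d.round(4),"rows>=",np.linalg.norm(d)/.186)
    for q in pts:
        v=Rt.inv().apply(np.array(q)-p); print("shift",v.round(4),"rows>=",np.linalg.norm(v)/.0625); p=np.array(q)
PAN=panel([.4917,-.2245,.064,np.radians(12.75)])
def pw(x,y,z): return PAN[0]@[x,y,z]+PAN[1]
N=PAN[0][:,2]
E
python3 - <<'E'
from h import *
plan([pw(-.018,.052,.1),pw(-.018,.052,.009)],rot(-N,82))
print(pw(-.018,.052,0))
E
```

```text
turn [-0.1416  0.1679 -1.0398] rows>= 5.71354438834592
shift [0.4108 0.1305 0.1216] rows>= 7.165383700365631
shift [-0.    -0.     0.091] rows>= 1.4559999999999997
[ 0.46305122 -0.17766794  0.06025759]
```

```bash
r='[-0.0,0,0,-0.0177,0.021,-0.13,0]'; python3 -m inch '[[0,0,0,-0.0177,0.021,-0.13,0],[0,0,0,-0.0177,0.021,-0.13,0],[0,0,0,-0.0177,0.021,-0.13,0],[0,0,0,-0.0177,0.021,-0.13,0],[0,0,0,-0.0177,0.021,-0.13,0],[0,0,0,-0.0177,0.021,-0.13,0],[0,0,0,-0.0177,0.021,-0.13,0],[0,0,0,-0.0177,0.021,-0.13,0]]'
python3 -m inch '[[0.026,0.008,0,0,0,0,0],[0.026,0.008,0,0,0,0,0],[0.026,0.008,0,0,0,0,0],[0.026,0.008,0,0,0,0,0],[0.026,0.008,0,0,0,0,0],[0.026,0.008,0,0,0,0,0],[0.026,0.008,0,0,0,0,0],[0.026,0.008,0,0,0,0,0]]'
python3 -m inch '[[0.026,0.008,0.015,0,0,0,0],[0.026,0.008,0.015,0,0,0,0],[0.026,0.008,0.015,0,0,0,0],[0.026,0.008,0.015,0,0,0,0],[0.026,0.008,0.015,0,0,0,0],[0.026,0.008,0.015,0,0,0,0],[0.026,0.008,0.015,0,0,0,0],[0,0,0,0,0,0,0]]'
python3 - <<'E'
from h import *
plan([pw(-.018,.052,.1),pw(-.018,.052,.009)],rot(-N,82)); print(get_state()["joint_pos"].round(2))
E
```

```text
clock: 1.1
tcp_pos: [0.2402, -0.5766, 0.2222]
tcp_rot: [0.05, 0.747, 0.657, 0.092]
wrist_force: [0.2, 0.5, -0.6]
grip_width: 0.0879
grip_force: 0.0
clock: 2.1
tcp_pos: [0.3287, -0.3784, 0.25]
tcp_rot: [0.05, 0.748, 0.655, 0.092]
wrist_force: [-0.5, -0.1, 0.3]
grip_width: 0.0877
grip_force: 0.0
clock: 3.1
tcp_pos: [0.427, -0.2002, 0.1706]
tcp_rot: [0.05, 0.747, 0.657, 0.092]
wrist_force: [0.5, -0.8, 0.5]
grip_width: 0.0878
grip_force: 0.0
turn [-0.0005 -0.0006  0.0041] rows>= 0.02260553286090593
shift [0.0188 0.0105 0.0163] rows>= 0.4319186897769819
shift [-0.    -0.     0.091] rows>= 1.4559999999999997
[ 0.93  0.17 -0.55  2.12 -0.05  0.71  0.31]
```

```bash
python3 -m inch '[[0.0094,0.0052,0.008,0,0,0,0],[0.0094,0.0053,0.008,0,0,0,0],[0,0,0,0,0,0,0],[0,0,0,0,0,0,0]]'
python3 - <<'E'
from h import *
plan([pw(-.018,.052,.009)],rot(-N,82)); 
c=cam("side");save(c,"d1.png",(130,130,330,280),4)
E
```

```text
clock: 3.6
tcp_pos: [0.4422, -0.1855, 0.1592]
tcp_rot: [0.051, 0.748, 0.655, 0.092]
wrist_force: [0.5, -0.4, -0.4]
grip_width: 0.0878
grip_force: 0.0
turn [ 0.001   0.0016 -0.0002] rows>= 0.009968473824576368
shift [ 0.0032 -0.0001  0.0924] rows>= 1.4790200941319427
```

View pics/d1.png

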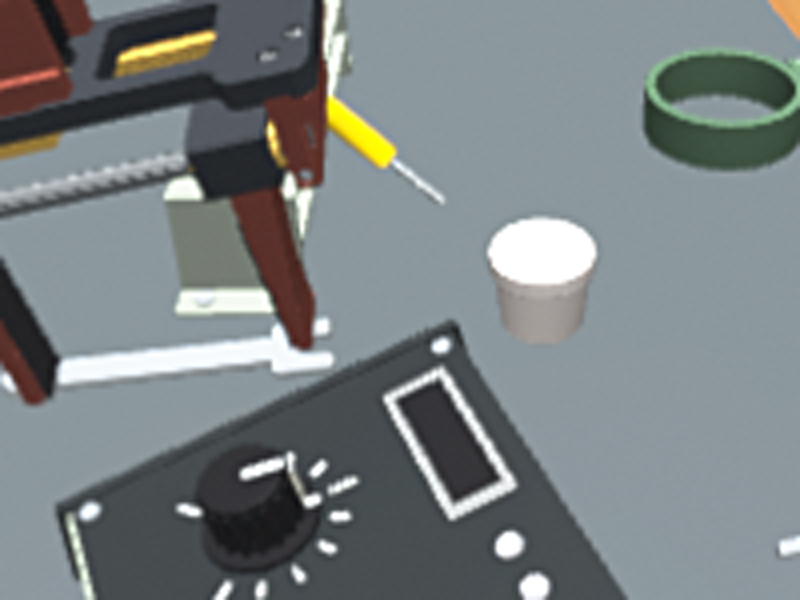

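The open fingers straddle the dial's axis above it. The yellow look-alike has toppled by itself, away from us. Next I descend onto the dial.

```bash
python3 -m inch '[[0.003,0,0.015,0,0,0,0],[0,0,0.015,0,0,0,0],[0,0,0.015,0,0,0,0],[0,0,0.015,0,0,0,0],[0,0,0.015,0,0,0,0],[0,0,0.01,0,0,0,0],[0,0,0.006,0,0,0,0],[0,0,0,0,0,0,0]]'
python3 - <<'E'
from h import *
plan([pw(-.018,.052,.009)],rot(-N,82));
E
```

```text
clock: 4.65
tcp_pos: [0.4614, -0.1775, 0.0699]
tcp_rot: [0.05, 0.748, 0.655, 0.092]
wrist_force: [0.6, -0.5, -0.3]
grip_width: 0.0878
grip_force: 0.0
turn [0.0005 0.0008 0.0007] rows>= 0.006205343716483853
shift [-0.0007 -0.0003  0.0007] rows>= 0.016423982328181222
```

```bash
python3 -m inch '[[0,0,0,0,0,0,1],[0,0,0,0,0,0,1],[0,0,0,0,0,0,1],[0,0,0,0,0,0,1],[0,0,0,0,0,0,1],[0,0,0,0,0,0,1]]' 10
python3 -m inch '[[0,0,0,0,0,0.09,1],[0,0,0,0,0,0.09,1],[0,0,0,0,0,0.09,1],[0,0,0,0,0,0.09,1],[0,0,0,0,0,0.09,1],[0,0,0,0,0,0.09,1],[0,0,0,0,0,0.09,1],[0,0,0,0,0,0.098,1]]'
python3 -m inch '[[0,0,0,0,0,0,1],[0,0,0,0,0,0,1]]'
python3 - <<'E'
from h import *
plan([pw(-.018,.052,.009)],rot(-N,82));
E
```

```text
clock: 5.4
tcp_pos: [0.4608, -0.1775, 0.07]
tcp_rot: [0.05, 0.748, 0.655, 0.091]
wrist_force: [-2.7, -0.4, 2.3]
grip_width: 0.0358
grip_force: 10.0
clock: 6.4
tcp_pos: [0.4607, -0.1775, 0.07]
tcp_rot: [0.014, 0.933, 0.345, 0.103]
wrist_force: [-3.8, -0.2, 3.6]
grip_width: 0.0357
grip_force: 10.0
clock: 6.65
tcp_pos: [0.4608, -0.1775, 0.07]
tcp_rot: [0.014, 0.932, 0.347, 0.103]
wrist_force: [-6.6, 0.3, 4.9]
grip_width: 0.0356
grip_force: 10.0
turn [-0.      0.0011 -0.7256] rows>= 3.900823546273113
shift [-0.0005  0.0004  0.001 ] rows>= 0.018742750551647817
```

Release, rise and check the pointer.

```bash
python3 -m inch '[[0,0,0,0,0,0,0],[0,0,0,0,0,0,0],[0,0,0,0,0,0,0],[0,0,0,0,0,0,0],[0,0,-0.02,0,0,0,0],[0,0,-0.03,0,0,0,0],[0,0,-0.04,0,0,0,0],[0,0,-0.04,0,0,0,0]]'
cat > ptr.py <<'E'
from h import *
import sys
Rm,t=PAN; out=[]
for n in ("top","side"):
    c=cam(n); W=np.stack(np.meshgrid(np.arange(512),np.arange(384)),-1).reshape(-1,2)
    P=(onplane(c,W,pw(-.018,.052,.031),N)-t)@Rm-[-.018,.052,.031]
    gv=c["pixels"].mean(2).reshape(-1); mm=(np.hypot(P[:,0],P[:,1])<.0165)&(gv>110); q=P[mm]
    if len(q)>4:
        w=gv[mm]-90; ce=(q[:,:2]*w[:,None]).sum(0)/w.sum(); vv=np.linalg.svd((q[:,:2]-ce)*w[:,None]**.5)[2][0]; vv*=np.sign(vv@ce)
        print(n,len(q),"cw deg line",np.degrees(np.arctan2(-vv[1],vv[0])).round(1),"centroid",np.degrees(np.arctan2(-ce[1],ce[0])).round(1))
    b=(300,190,400,265) if n=="top" else (150,220,250,295)
    save(c,n+"_p.png",b,4); 
cv2.imwrite("pics/"+sys.argv[1],np.hstack([cv2.imread(f"pics/{n}_p.png") for n in("top","side")]))
E
python3 ptr.py p1.png
```

```text
clock: 7.65
tcp_pos: [0.4346, -0.1834, 0.1984]
tcp_rot: [0.014, 0.932, 0.346, 0.104]
wrist_force: [-1.1, -1.0, 0.4]
grip_width: 0.0875
grip_force: 0.0
top 22 cw deg line 53.8 centroid 48.9
side 30 cw deg line 56.0 centroid 53.4
```

View pics/p1.png

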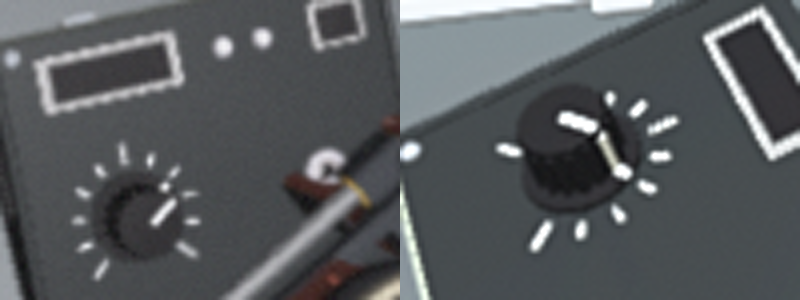

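The pointer is on mark 7: second mark right of 5, at about 54° in both views. Next, locate the punch precisely.

Run:
```python
from h import *
import pickle
for n in("top","side"):
    c=pickle.load(open(n+"0.pkl","rb")); W=cloud(c); ok=c["depth"]>0
    for nm,q,z in(("screwdriver",(.5,.276),.149),("chisel",(.489,.217),.153),("punch",(.4775,.159),.143),("drift",(.466,.1),.131)):
        m=ok&(abs(W[...,2]-z)<.004)&(np.hypot(W[...,0]-q[0],W[...,1]-q[1])<.025)
        v,u=np.where(m)
        if len(u): 
            p=onplane(c,np.c_[u,v],[0,0,z],np.array([0,0,1.]))
            print(n,nm,len(u),"mean",p.mean(0).round(4),"mid",((p.max(0)+p.min(0))/2).round(4),"ptp",np.ptp(p,axis=0).round(4))
    m=ok&(abs(W[...,2]-.065)<.004)&(W[...,0]>.38)&(W[...,0]<.56)&(W[...,1]>.0)&(W[...,1]<.36)
    p=W[m][:,:2].astype(np.float32); r=cv2.minAreaRect(p*1000); print(n,m.sum(),r)
c=pickle.load(open("top0.pkl","rb"));d=pickle.load(open("side0.pkl","rb"))
a=c["pixels"][195:270,100:200,::-1]; b=d["pixels"][95:215,150:310,::-1]
cv2.imwrite("pics/rack.png",np.hstack([cv2.resize(a,(400,300),interpolation=2),cv2.resize(b,(400,300),interpolation=2)]))
```

```text
top screwdriver 95 mean [0.5003 0.2761 0.149 ] mid [0.5002 0.2754 0.149 ] ptp [0.02   0.0229 0.    ]
top chisel 102 mean [0.4888 0.2168 0.153 ] mid [0.4887 0.2165 0.153 ] ptp [0.0197 0.0222 0.    ]
top punch 47 mean [0.4776 0.1594 0.143 ] mid [0.4772 0.1595 0.143 ] ptp [0.0138 0.016  0.    ]
top drift 77 mean [0.466 0.1   0.131] mid [0.4664 0.1003 0.131 ] ptp [0.0179 0.0181 0.    ]
top 3028 ((483.3345031738281, 188.77676391601562), (258.7118225097656, 71.2748794555664), 78.95343780517578)
side screwdriver 27 mean [0.5021 0.2684 0.149 ] mid [0.5022 0.2671 0.149 ] ptp [0.02   0.0233 0.    ]
side chisel 32 mean [0.4901 0.2086 0.153 ] mid [0.4901 0.2081 0.153 ] ptp [0.0191 0.0216 0.    ]
side punch 23 mean [0.4785 0.1535 0.143 ] mid [0.4784 0.1536 0.143 ] ptp [0.0116 0.0181 0.    ]
side drift 35 mean [0.4668 0.0939 0.131 ] mid [0.467  0.0933 0.131 ] ptp [0.0167 0.0224 0.    ]
side 1033 ((484.0675964355469, 186.2254638671875), (259.1628112792969, 70.71701049804688), 78.63404846191406)
```

View pics/rack.png

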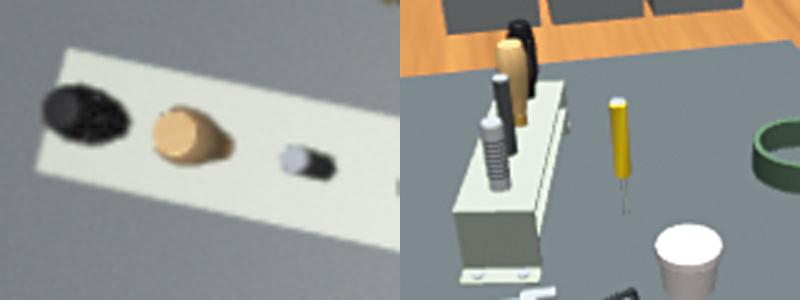

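Drift in front, dark slim six-sided punch (third slot, (296,160) in left crop) and then chisel and screwdriver; the punch at (0.4777,0.159) matches the rack slot geometry.

Run:
```python
from h import *
plan([[.4777,.159,.23],[.4777,.159,.091]],rot([0,0,-1],78.9))
```

```text
turn [ 0.1644 -0.1445 -0.6641] rows>= 3.7591516672689296
shift [ 0.3452 -0.0257 -0.0288] rows>= 5.557386523040258
shift [0.    0.    0.139] rows>= 2.224
```

```bash
python3 -m inch '[[0,0,0,0.0274,-0.0241,-0.1107,0],[0,0,0,0.0274,-0.0241,-0.1107,0],[0,0,0,0.0274,-0.0241,-0.1107,0],[0,0,0,0.0274,-0.0241,-0.1107,0],[0,0,0,0.0274,-0.0241,-0.1107,0],[0,0,0,0.0274,-0.0241,-0.1107,0],[0,0,-0.03,0,0,0,0],[0,0,0,0,0,0,0]]'
python3 -m inch '[[0.029,-0.002,0,0,0,0,0],[0.029,-0.002,0,0,0,0,0],[0.029,-0.002,0,0,0,0,0],[0.029,-0.002,0,0,0,0,0],[0.029,-0.002,0,0,0,0,0],[0.029,-0.002,0,0,0,0,0],[0.029,-0.002,0,0,0,0,0],[0.029,-0.002,0,0,0,0,0]]'
python3 -m inch '[[0.029,-0.002,0,0,0,0,0],[0.029,-0.002,0,0,0,0,0],[0.029,-0.002,0,0,0,0,0],[0.026,-0.004,0,0,0,0,0],[0,0,0,0,0,0,0],[0,0,0,0,0,0,0]]'
python3 - <<'E'
from h import *
plan([[.4777,.159,.23],[.4777,.159,.091]],rot([0,0,-1],78.9))
E
```

```text
clock: 8.75
tcp_pos: [0.4363, -0.1836, 0.2281]
tcp_rot: [-0.002, 0.772, 0.636, -0.0]
wrist_force: [-0.3, -0.6, 0.1]
grip_width: 0.0883
grip_force: 0.0
clock: 9.75
tcp_pos: [0.4635, 0.048, 0.2267]
tcp_rot: [-0.004, 0.772, 0.636, -0.002]
wrist_force: [1.2, -0.3, 0.2]
grip_width: 0.0879
grip_force: 0.0
clock: 10.5
tcp_pos: [0.4754, 0.1591, 0.2273]
tcp_rot: [-0.003, 0.772, 0.636, -0.002]
wrist_force: [0.3, -1.0, -0.5]
grip_width: 0.0878
grip_force: 0.0
turn [-0.0074 -0.0013  0.0007] rows>= 0.040648517595510185
shift [ 0.0004  0.0022 -0.0027] rows>= 0.05589727182367808
shift [0.    0.    0.139] rows>= 2.224
```

```bash
python3 -m inch '[[0.0004,0.002,0.018,-0.007,-0.001,0,0],[0,0,0.025,0,0,0,0],[0,0,0.025,0,0,0,0],[0,0,0.025,0,0,0,0],[0,0,0.025,0,0,0,0],[0,0,0.015,0,0,0,0],[0,0,0.004,0,0,0,0],[0,0,0,0,0,0,0]]'
python3 - <<'E'
from h import *
plan([[.4777,.159,.091]],rot([0,0,-1],78.9))
E
```

```text
clock: 11.5
tcp_pos: [0.478, 0.1601, 0.0915]
tcp_rot: [-0.0, 0.772, 0.636, 0.001]
wrist_force: [0.4, 0.3, 0.7]
grip_width: 0.088
grip_force: 0.0
turn [ 0.0009 -0.0013  0.0007] rows>= 0.009497431153415795
shift [-0.0011 -0.0001  0.0005] rows>= 0.020129268252543905
```

```bash
python3 -m inch '[[-0.001,0,0,0,0,0,1],[0,0,0,0,0,0,1],[0,0,0,0,0,0,1],[0,0,0,0,0,0,1],[0,0,0,0,0,0,1],[0,0,0,0,0,0,1],[0,0,0,0,0,0,1]]' 30
python3 -m inch '[[0,0,-0.02,0,0,0,1],[0,0,-0.02,0,0,0,1],[0,0,-0.02,0,0,0,1],[0,0,-0.02,0,0,0,1],[0,0,-0.02,0,0,0,1],[0,0,-0.02,0,0,0,1],[0,0,-0.015,0,0,0,1],[0,0,0,0,0,0,1]]'
python3 - <<'E'
from h import *
c=cam("side");save(c,"g1.png",(130,0,330,150),4)
# desired: tool z=-N, tcp = 44+26=70 mm behind tip
plan([pw(-.018,-.06,.004+.070+.05)],rot(-N,78.9)); print(get_state()["joint_pos"].round(2))
E
```

```text
clock: 12.38
tcp_pos: [0.4774, 0.1593, 0.0912]
tcp_rot: [-0.0, 0.772, 0.636, 0.001]
wrist_force: [0.6, -0.4, -0.0]
grip_width: 0.0208
grip_force: 0.0
clock: 13.38
tcp_pos: [0.4779, 0.1593, 0.2269]
tcp_rot: [0.0, 0.772, 0.636, 0.001]
wrist_force: [0.5, -0.4, -1.3]
grip_width: 0.014
grip_force: 30.0
turn [-0.191   0.0826 -0.0072] rows>= 1.1194017552168318
shift [-0.4493  0.0626  0.0199] rows>= 7.264889348450572
[ 0.12  0.26 -0.63  1.85  0.17  1.08 -0.78]
```

View pics/g1.png

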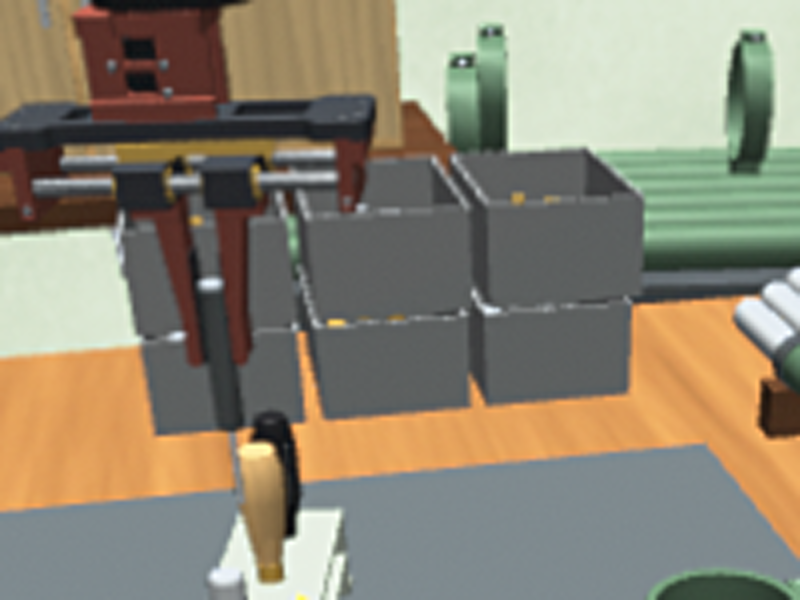

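The punch is held upright and clear of the rack. The fingers closed during the lift, so the grip is about 10 mm lower or higher than planned; I'll measure it over the console.

```bash
python3 -m inch '[[0,0,-0.025,0,0,0,1],[0,0,-0.025,0,0,0,1],[0,0,0,0,0,0,1],[0,0,0,-0.0637,0.0275,-0.0024,1],[0,0,0,-0.0637,0.0275,-0.0024,1],[0,0,0,-0.0637,0.0275,-0.0024,1],[0,0,0,0,0,0,1]]'
python3 -m inch '[[-0.028,0.004,0,0,0,0,1],[-0.028,0.004,0,0,0,0,1],[-0.028,0.004,0,0,0,0,1],[-0.028,0.004,0,0,0,0,1],[-0.028,0.004,0,0,0,0,1],[-0.028,0.004,0,0,0,0,1],[-0.028,0.004,0,0,0,0,1],[-0.028,0.004,0,0,0,0,1]]'
python3 -m inch '[[-0.028,0.004,0.002,0,0,0,1],[-0.028,0.004,0.002,0,0,0,1],[-0.028,0.004,0.002,0,0,0,1],[-0.028,0.004,0.002,0,0,0,1],[-0.028,0.004,0.002,0,0,0,1],[-0.028,0.003,0.002,0,0,0,1],[-0.028,0.003,0.002,0,0,0,1],[-0.028,0.003,0.002,0,0,0,1]]'
python3 -m inch '[[0,0,0,0,0,0,1],[0,0,0,0,0,0,1]]'
python3 - <<'E'
from h import *
plan([pw(-.018,-.06,.004+.070+.05)],rot(-N,78.9)); print(get_state()["joint_pos"].round(2))
import pickle
for n in("top","side"):
    c=cam(n); pickle.dump(c,open(n+"1.pkl","wb")); save(c,n+"1.png",None,1)
    p,r=cur(); print(n,proj(c,[p,p+r.as_matrix()[:,2]*.026,p+r.as_matrix()[:,2]*.07]).round(1).tolist())
cv2.imwrite("pics/m1.png",np.hstack([cv2.imread("pics/top1.png")[100:384,230:512],cv2.imread("pics/side1.png")[100:384,90:372]]))
im=cv2.imread("pics/m1.png"); cv2.imwrite("pics/m1.png",cv2.resize(im,(800,400),interpolation=2))
E
```

```text
clock: 14.3
tcp_pos: [0.4759, 0.1583, 0.2748]
tcp_rot: [0.047, 0.765, 0.635, 0.092]
wrist_force: [0.7, 0.3, -0.5]
grip_width: 0.0136
grip_force: 30.0
clock: 15.3
tcp_pos: [0.4686, -0.0677, 0.2628]
tcp_rot: [0.046, 0.766, 0.635, 0.092]
wrist_force: [0.6, -0.3, -1.2]
grip_width: 0.0137
grip_force: 30.0
clock: 16.3
tcp_pos: [0.4603, -0.2921, 0.2338]
tcp_rot: [0.046, 0.766, 0.635, 0.093]
wrist_force: [0.1, 0.2, -1.6]
grip_width: 0.0136
grip_force: 30.0
clock: 16.55
tcp_pos: [0.4606, -0.2905, 0.2343]
tcp_rot: [0.046, 0.765, 0.635, 0.093]
wrist_force: [-0.2, -0.1, -0.7]
grip_width: 0.0135
grip_force: 30.0
turn [-0.0024 -0.0013  0.0001] rows>= 0.014727803771581196
shift [-0.0061 -0.0077  0.0519] rows>= 0.8456411887843238
[ 0.75  0.2  -0.2   1.89 -0.14  0.92  0.44]
top [[420.6, 240.4], [413.1, 238.2], [401.7, 234.8]]
side [[179.1, 222.3], [187.1, 238.4], [199.4, 262.7]]
```

View pics/m1.png

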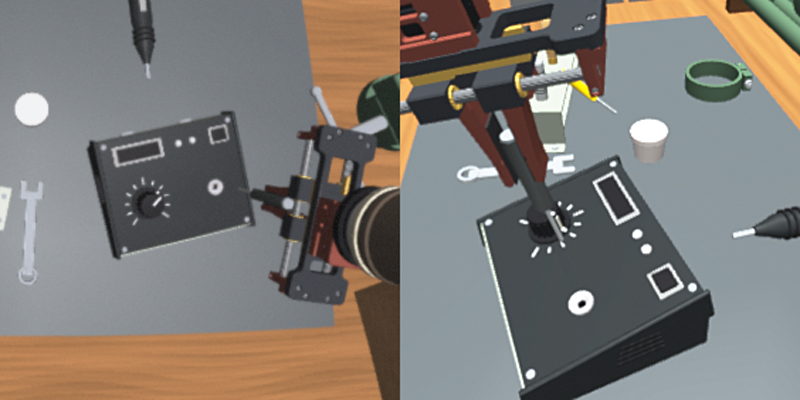

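The punch hangs over the panel. It extends further below the fingers than planned, so I'm zooming in to locate the shoulder and the tip.

Run:
```python
import cv2,numpy as np,pickle
o=[]
for n,b in(("top",(385,215,435,255)),("side",(165,195,215,285))):
    c=pickle.load(open(n+"1.pkl","rb")); im=c["pixels"][b[1]:b[3],b[0]:b[2],::-1].astype(float)
    im=np.clip(255*(im/255)**.5,0,255).astype(np.uint8)
    o.append(cv2.resize(im,None,fx=(9 if n=="top" else 6.6),fy=(9 if n=="top" else 6.6),interpolation=cv2.INTER_CUBIC))
h=max(i.shape[0] for i in o); o=[cv2.copyMakeBorder(i,0,h-i.shape[0],0,0,0) for i in o]
im=np.hstack(o)[:600,:800]; print(im.shape); cv2.imwrite("pics/z1.png",im)
```

```text
(594, 780, 3)
```

View pics/z1.png

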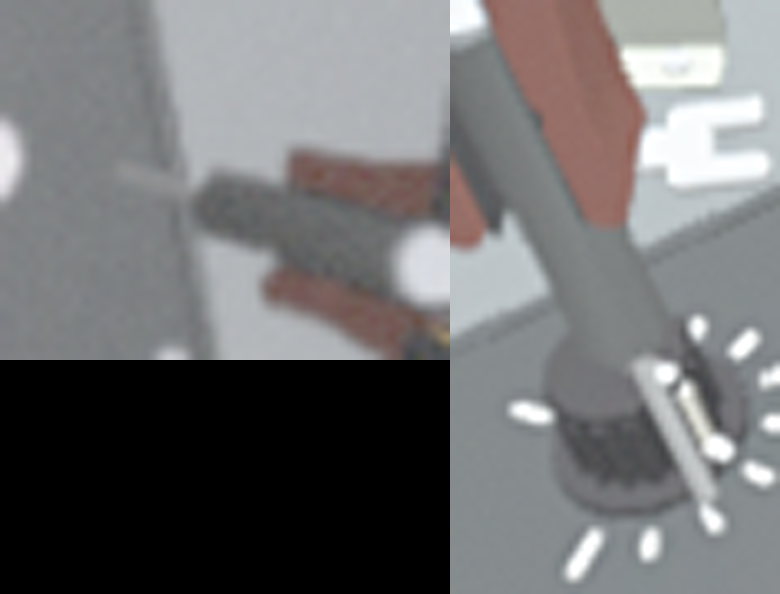

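In the zoom the pin runs from shoulder to tip: top view (405.7,235.4) to (397.3,233.2), side view (193.8,249.4) to (203.7,269.9). I'll triangulate both ends.

Run:
```python
from h import *
import pickle
from scipy.optimize import least_squares
C={n:pickle.load(open(n+"1.pkl","rb")) for n in("top","side")}
S={"top":(405.7,235.4),"side":(193.8,249.4)}; T={"top":(397.3,233.2),"side":(203.7,269.9)}
p,r=cur(); Z=r.as_matrix()[:,2]
out=[]
for o in(S,T):
    s=least_squares(lambda P:np.concatenate([proj(C[n],P)[0]-o[n] for n in C]),p+Z*.05,x_scale=.01)
    out.append(s.x); print("world",s.x.round(4),"tool frame",r.inv().apply(s.x-p).round(4),"res",s.fun.round(2))
print("len",np.linalg.norm(out[1]-out[0]), "hole mouth->tip in panel",(PAN[0].T@(out[1]-pw(-.018,-.06,.004))).round(4))
# model: punch axis through tool (ax,0,*) with tilt about tool y
def f(q):
    ax,d,b,cx=q; u=np.array([np.sin(b),np.sin(cx),1]); u/=np.linalg.norm(u)
    g=np.array([ax,0,-.019])
    sh=p+r.apply(g+u*(d+.019)); ti=p+r.apply(g+u*(d+.019+.044))
    return np.r_[np.concatenate([proj(C[n],[sh,ti]).ravel()-np.r_[S[n],T[n]] for n in C]),cx/.02]
s=least_squares(f,[0,.035,0,0],x_scale=[.01,.01,.1,.1]); print("ax,d,tilt:",s.x.round(4),"res",s.fun.round(2))
```

```text
world [ 0.4714 -0.2851  0.1877] tool frame [0.0029 0.0003 0.0486] res [ 0.05  0.55  0.33 -0.06]
world [ 0.4787 -0.2849  0.151 ] tool frame [0.0013 0.0004 0.086 ] res [ 0.01  0.16  0.1  -0.02]
len 0.03744469112193742 hole mouth->tip in panel [0.0106 0.004  0.0865]
ax,d,tilt: [0.0015 0.0459 0.0094 0.0008] res [ 1.09  0.96 -1.48 -0.08 -0.7  -1.02  0.93  1.13  0.04]
```

The two estimates agree: tip about 88 mm beyond the TCP, lateral correction about (-7.7,-8.1) mm. Apply it and descend partway.

```bash
python3 -m inch '[[-0.0039,-0.004,0.01,-0.0024,-0.0013,0,1],[-0.0038,-0.0041,0.01,0,0,0,1],[0,0,0.015,0,0,0,1],[0,0,0.015,0,0,0,1],[0,0,0.015,0,0,0,1],[0,0,0,0,0,0,1],[0,0,0,0,0,0,1],[0,0,0,0,0,0,1]]'
python3 - <<'E'
from h import *
plan([pw(-.018,-.06,.004+.088)],rot(-N,78.9))
import pickle
o=[]
p,r=cur()
for n in("top","side"):
    c=cam(n); pickle.dump(c,open(n+"2.pkl","wb"))
    ti=proj(c,p+r.apply([.0013,0,.088]))[0]; b=(ti-[22,22]).astype(int); print(n,"pred tip",ti.round(1),"hole",proj(c,pw(-.018,-.06,.004)).round(1),"origin",b)
    im=c["pixels"][b[1]:b[1]+44,b[0]:b[0]+44,::-1].astype(float); im=np.clip(255*(im/255)**.6,0,255).astype(np.uint8)
    o.append(cv2.resize(im,(396,396),interpolation=2))
cv2.imwrite("pics/z2.png",np.hstack(o))
E
```

```text
clock: 17.65
tcp_pos: [0.4649, -0.2946, 0.1701]
tcp_rot: [0.049, 0.765, 0.635, 0.093]
wrist_force: [0.2, -0.0, -0.4]
grip_width: 0.0139
grip_force: 30.0
turn [0.0031 0.0018 0.0001] rows>= 0.019250140607459748
shift [ 0.0025 -0.0004  0.0204] rows>= 0.32929850420119766
top pred tip [386.5 233.3] hole [[381.9 232.2]] origin [364 211]
side pred tip [212.9 306.4] hole [[216.8 313.7]] origin [190 284]
```

View pics/z2.png

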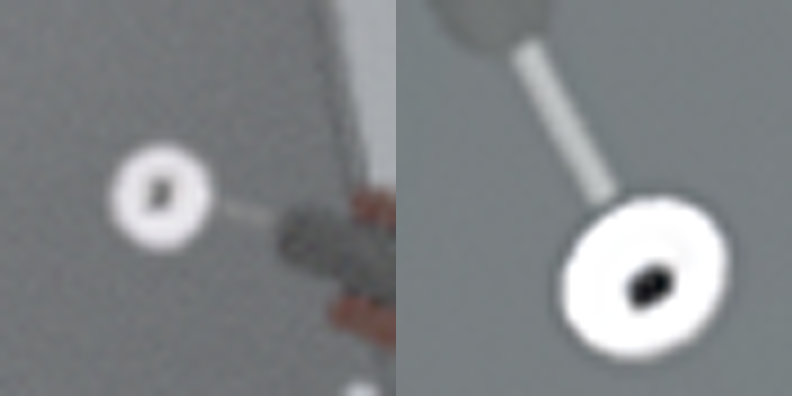

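The tip is just above the bushing and lined up to within about 1 mm. Nudge it and descend, watching the force.

```bash
python3 -m inch '[[0.001,0.0006,0.005,0.003,0.0018,0,1],[0,0,0.005,0,0,0,1],[0,0,0.005,0,0,0,1],[0,0,0.004,0,0,0,1],[0,0,0.004,0,0,0,1],[0,0,0.004,0,0,0,1],[0,0,0,0,0,0,1]]'
python3 - <<'E'
from h import *
plan([pw(-.018,-.06,.004+.088)],rot(-N,78.9))
E
python3 -m inch '[[0,0,0.003,0,0,0,1],[0,0,0.002,0,0,0,1],[0,0,0,0,0,0,1]]'
python3 - <<'E'
from h import *
plan([pw(-.018,-.06,.004+.088)],rot(-N,78.9)); print(get_state()["wrist_force"]@N)
E
```

```text
clock: 18.62
tcp_pos: [0.4708, -0.292, 0.1429]
tcp_rot: [0.047, 0.765, 0.635, 0.093]
wrist_force: [-0.6, -1.1, -1.4]
grip_width: 0.0135
grip_force: 30.0
turn [-0.0013 -0.0007  0.0001] rows>= 0.008217876989883027
shift [ 0.0012 -0.0004 -0.0074] rows>= 0.12076686387958055
clock: 19.0
tcp_pos: [0.4718, -0.2919, 0.1383]
tcp_rot: [0.047, 0.765, 0.635, 0.093]
wrist_force: [-0.1, 0.2, -1.1]
grip_width: 0.0134
grip_force: 30.0
turn [-0.0011 -0.0005  0.0001] rows>= 0.006419324750376597
shift [ 0.0013 -0.0005 -0.0122] rows>= 0.19691638568119468
-1.060415152449221
```

```bash
cat > f.py <<'E'
from h import *
p,r=cur(); s=get_state(); d=(PAN[0].T@(p-pw(-.018,-.06,.004)))
print("tip depth",(.088-d[2]).round(4),"Fn",(s["wrist_force"]@N).round(2),"lat",(PAN[0].T@s["wrist_force"])[:2].round(2),"clock",s["clock"])
E
python3 -m inch '[[0,0,0.002,0,0,0,1],[0,0,0.001,0,0,0,1],[0,0,0,0,0,0,1]]' >/dev/null; python3 f.py
for i in 1; do python3 -m inch '[[0,0,0.001,0,0,0,1],[0,0,0.001,0,0,0,1],[0,0,0,0,0,0,1]]'>/dev/null; python3 f.py; done
python3 -m inch '[[0,0,0.001,0,0,0,1],[0,0,0,0,0,0,1]]'>/dev/null; python3 f.py
python3 -m inch '[[0,0,0.001,0,0,0,1],[0,0,0,0,0,0,1]]'>/dev/null; python3 f.py
```

```text
tip depth 0.0152 Fn -1.2 lat [ 0.26 -0.4 ] clock 19.375
tip depth 0.0172 Fn -0.76 lat [-0.56 -0.8 ] clock 19.75
tip depth 0.0182 Fn -1.31 lat [-0.35 -0.9 ] clock 20.0
tip depth 0.0192 Fn -2.13 lat [-0.75 -0.06] clock 20.25
```

```bash
python3 -m inch '[[0,0,0.001,0,0,0,1],[0,0,0,0,0,0,1]]'>/dev/null; python3 f.py
python3 -m inch '[[0,0,0.001,0,0,0,1],[0,0,0,0,0,0,1]]'>/dev/null; python3 f.py
python3 -m inch '[[0,0,0.001,0,0,0,1],[0,0,0,0,0,0,1]]'>/dev/null; python3 f.py
python3 -m inch '[[0,0,0.001,0,0,0,1],[0,0,0,0,0,0,1]]'>/dev/null; python3 f.py
```

```text
tip depth 0.0202 Fn -0.49 lat [0.14 0.69] clock 20.5
tip depth 0.021 Fn 0.17 lat [1.02 0.62] clock 20.75
tip depth 0.0221 Fn 0.3 lat [-1.29 -0.1 ] clock 21.0
tip depth 0.0231 Fn 0.5 lat [-0.13 -0.86] clock 21.25
```

```bash
python3 -m inch '[[0,0,0.001,0,0,0,1],[0,0,0,0,0,0,1]]'>/dev/null; python3 f.py
python3 -m inch '[[0,0,0.001,0,0,0,1],[0,0,0,0,0,0,1],[0,0,0,0,0,0,1]]'>/dev/null; python3 f.py; python3 -c "
from h import *
for i in range(2): capture('top'); print(get_state()['wrist_force']@N)"
```

```text
tip depth 0.0241 Fn 1.95 lat [-0.02 -0.59] clock 21.5
tip depth 0.0251 Fn 2.64 lat [0.01 0.54] clock 21.875
2.658409782850479
1.5422730851172122
```

```bash
cat >> f.py <<'E'
a=[]
for i in range(4): capture('top'); a.append(get_state()['wrist_force']@N)
print("mean",np.mean(a).round(2))
E
python3 -m inch '[[0,0,0.0007,0,0,0,1],[0,0,0,0,0,0,1],[0,0,0,0,0,0,1]]'>/dev/null; python3 f.py
python3 -m inch '[[0,0,0.0007,0,0,0,1],[0,0,0,0,0,0,1],[0,0,0,0,0,0,1]]'>/dev/null; python3 f.py
```

```text
tip depth 0.0258 Fn 2.38 lat [-1.16  0.49] clock 22.35
mean 2.53
tip depth 0.0262 Fn 6.4 lat [0.24 1.22] clock 22.925
mean 5.94
```

The force jumped past the spring's 4 N, to about 7 N net, so the button is on its stop. Next I hold, recheck the dial and hand in.

```bash
python3 -m inch '[[0,0,0,0,0,0,1],[0,0,0,0,0,0,1],[0,0,0,0,0,0,1],[0,0,0,0,0,0,1]]'; python3 ptr.py p2.png; python3 f.py; python3 -c "
from bench import *
print(job_done())"
```

```text
clock: 23.62
tcp_pos: [0.4748, -0.2914, 0.1247]
tcp_rot: [0.047, 0.765, 0.635, 0.093]
wrist_force: [-1.3, -0.1, 6.8]
grip_width: 0.0135
grip_force: 30.0
top 20 cw deg line 53.2 centroid 49.3
side 8 cw deg line 24.7 centroid -61.7
tip depth 0.0262 Fn 6.43 lat [-1.23  0.63] clock 23.725
mean 6.84
the job is handed in; nothing more can be done
None
```

The job is handed in, verdict not reported: the dial reads mark 7 (53° from the top camera, target 54°; the last side reading wasn't usable), and the punch, gripped at 30 N, holds the button on its stop at about 7 to 8 N; the yellow look-alike fell over early on, with the arm not near it.

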